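# Fit the anti-racking spacer in the bench-top vice

## Task

A board is nipped at one end of the wooden vice, so the jaws will rack when it is tightened: by trial, find the thickest of the four spacers that slides into the free end of the jaws, and leave it there straight, pushed down until its shoulders rest on the jaw tops, with the other three hanging back in the slots of their rack. Ease the spacers in by hand feel, never force one, and do not disturb the other things on the table.

Things in the scene. Friction and masses are not known exactly. Their poses are not given: they have to be found in the camera images.
- vice: Bench-top wood vice fixed to the table: base board 270 x 290 x 18 mm, two upright beech jaws, each 36 mm thick, 240 mm long, with flat level tops 108 mm above the table. Origin: on the table, below the middle of the FIXED far jaw's inner face. x: square to the jaws, from the gap into the fixed jaw; y: along the jaws to the clamped end; z up. The near jaw is screwed fast on the board and cannot move; its screw and tommy bar stick out to -x, below 75 mm.
- slot (a point): Top inner edge of the vice's fixed jaw, at the middle of the free end of the gap; axes as the vice. The gap, open from above, begins here and runs to -x. Its width differs from run to run and is not known: 0.5 to 7.8 mm more than the thinnest spacer. Free from 55 mm at -y to 90 mm at +y, where a 90 mm wide board stands 57 mm above the jaws; clear to 45 mm below the jaw tops.
- rack_mid (a point): Dark wooden spacer rack, fixed, 75 x 200 mm, 56 mm high: four slots in a row along its y, centred at y = -67.5, -22.5, +22.5, +67.5 mm, each 40 mm long (y), 20 mm wide (x), 46 mm deep. This point is over the middle of the row, level with the rail tops, 56 mm above the table. z up. The spacers hang by their shoulders on the two rails.
- spacer_10_mid (a point): Wooden spacer, 10 mm thick along its x, 36 mm wide (y), 80 mm high (z), about 50 g. A cleat on each face (14 mm out in x, 30 mm in y, 8 mm high) makes the shoulders, undersides 40 mm above the foot; above the cleats a plain grip tab 32 mm high. The foot's long edges have a 1.5 mm chamfer. This point: the centre, 40 mm up, level with the shoulders' undersides.
- spacer_12_mid (a point): Spacer 12 mm thick, otherwise as the 10 mm one. Hung in the rack, or seated in the vice, a spacer's centre is level with the rail tops or the jaw tops. Which spacer is in which slot differs.
- spacer_14_mid (a point): Spacer 14 mm thick, otherwise as the 10 mm one. In the rack each spacer's x lies along the rack's x.
- spacer_16_mid (a point): Spacer 16 mm thick, otherwise as the 10 mm one.
- glue (a point): Bystander: white glue bottle, 68 mm across, about 190 mm high; point 65 mm up its axis.
- mug_mid (a point): Bystander: glass mug, 76 mm across, 85 mm high; point 40 mm up its axis.
- sanding_mid (a point): Bystander: cork sanding block 62 x 105 x 34 mm; its centre.
- square_mid (a point): Bystander: small try square lying flat, wooden stock 18 x 110 x 16 mm along its y, steel blade 150 mm long; centre of the stock.
- mallet_grip (a point): Bystander: wooden mallet 260 mm long lying on the table; the grip.
- pencil_mid (a point): Bystander: pencil 165 mm long lying on the table; its centre.
- offcut_mid (a point): Bystander: wooden offcut 50 x 120 x 18 mm lying flat; its centre.
Mind the look-alikes: they are no part of the job. What is shaped like the part that bears spacer_16_mid but blue is not meant.

How it is judged:
By the outcome, as a careful person would: the job done as asked, in the order asked, and still so for the second after the job is handed in, with the robot touching nothing.
It also fails if it takes over 72 s, if anything falls off the work surface, if the arm or the gripper's body presses on something with over 40 N, if the wrist force passes 120 N, or if a joint passes its speed limit or range.

## Robot

A 6-joint arm with a two-finger parallel gripper is mounted at the origin on the work surface. World frame = base frame: x ahead of the robot, y to its left, z up, the work surface at z = 0. Lengths are in m, angles in rad, forces in N, time in s.
With the tool pointing down it reaches from about 0.25 to 0.775 m from the base axis. Payload 4 kg.
Tool frame: the origin (TCP) lies at the very end of the fingers, on their centre line; the grasp point (between the pads) lies 19 mm behind it; z points along the fingers, y is the line along which they close (so a half turn about z gives the same grasp; the last joint's range is limited). The gripper opens to 94 mm and grips with 3 to 60 N. Pads are 16 mm wide; open, the fingers measure 119 mm over their backs; the gripper's body (75 mm by 177 mm) begins 78 mm behind the grasp point.
Start: joints at [1.137, 0.087, 1.371, -0, 1.684, -0.103], TCP at [0.179, 0.52, 0.206] pointing down, gripper open.
Joint ranges: [-3.1, 3.1], [-0.76, 2.03], [0.27, 2.55], [-1.08, 4.22], [0.17, 2.65], [-2.57, 2.57]. Speed limits (rad/s): [2.79, 2.79, 3.14, 3.14, 3.14, 3.14].

## Interface

Orientations are given as [roll, pitch, yaw] about the fixed x, y, z axes, in that order (R = Rz(yaw) Ry(pitch) Rx(roll)).
In Python, from bench import robot, vision gives the robot as it stands.
- The arm moves only by the shell command python3 -m crank 'ROWS'. ROWS is JSON, a list of rows, each a list of 3 entries, a list of its own where there are three numbers: the closure, from 0 (fully open) to 1 (shut), then the shift along the tool's x, y, z in m, then the turn, a rotation vector about the tool's x, y, z in degrees. A call has 1 to 8 rows; each row shifts and turns the commanded pose from where the row before left it, along the tool's axes as they then stand; what a row does not reach is not made up. A row lasts 1/10 s, in which the tool goes at most 50 mm and 8.59 degrees, less where a joint would pass 70% of its speed; a pose out of reach is approached as far as the arm can. A call with a gripper value outside its range is refused whole. The fingers move at their own pace and stop on an object; the grip force is fixed at half the most. Time passes only in rows, so rows that do not move let the fingers close. It gives the time, the measured TCP pose, the force, the opening and the grip force at its end, in the units of the state.
- robot.get_obs(): the state, without advancing time (a new reading comes with each control period).
- vision.snapshot(name): name is "scene" or "top" or "wrist"; returns a dict with "color" (384x512x3 uint8, red, green, blue), "z_map" (384x512 float32, m along the optical axis (not along the pixel's ray), 0 where there is no reading), "fx", "fy", "cx", "cy" (pixels), "dist" ([k1, k2, p1, p2, k3] as OpenCV has them; the pictures are not rectified), "R" (3x3) and "t" (3): a world point X has camera coordinates R X + t. Camera axes: x right, y down, z forward; pixel columns grow to the right and rows downward; lengths in m; the calibration is good to about 2 mm. A picture is of the moment at which its call begins.
- robot.close_job(): hands the job in; it is judged then, once.
The state is a dict: "time": time; "joint_positions": joint angles; "qvel": joint speeds; "joint_torque": joint torques, N m; "tool_pos": TCP position; "ee_rot": TCP orientation; "wrist_force": force on the tool from outside, world axes, zero at the start; "wrist_torque": the same for the moment, N m; "width": finger opening in m; "finger_force": force on a finger pad.
Only numpy, scipy, OpenCV 4.12 (cv2) and the standard library are available. Lean on these libraries where they do the work, as an engineer would, in place of code of your own. Each camera call takes 0.05 s, during which the arm holds its last target. There are 200 camera calls.

## Working session

There is one attempt and no reset: what is moved stays moved. The work goes in short steps, Python scripts to look and compute and a shell command to move; the robot and the scene stay as the last step left them, time stands still between calls to the robot, and variables do not carry over. Pictures are saved under pics/ and viewed, at most 10 in all, crops included, and the job is handed in when it is done.

```bash
ls; mkdir -p pics; python3 - <<'E'
from bench import robot, vision
import cv2, numpy as np, pickle
o=robot.get_obs(); print({k:np.round(v,3).tolist() for k,v in o.items()})
d={n:vision.snapshot(n) for n in ("scene","top","wrist")}
pickle.dump(d,open('s0.pkl','wb'))
for n in d: 
    s=d[n]; print(n,s['fx'],s['cx'],s['cy'],s['dist'],np.round(s['R'],3).tolist(),np.round(s['t'],3), (s['z_map']>0).mean())
im=np.hstack([d['scene']['color'],d['top']['color']])[:,:,::-1]
cv2.imwrite('pics/top.png',cv2.resize(d['top']['color'][:,:,::-1],(800,600),interpolation=cv2.INTER_CUBIC))
cv2.imwrite('pics/scene.png',cv2.resize(d['scene']['color'][:,:,::-1],(800,600),interpolation=cv2.INTER_CUBIC))
E
```

```text
pics
{'time': 0.0, 'joint_positions': [1.137, 0.088, 1.372, -0.0, 1.684, -0.103], 'qvel': [0.001, -0.0, 0.0, 0.0, 0.0, -0.001], 'joint_torque': [-0.0, -34.02, -30.242, 0.072, 0.033, -0.0], 'tool_pos': [0.178, 0.52, 0.204], 'ee_rot': [-3.139, -0.0, 2.811], 'wrist_force': [0.282, 0.257, -0.331], 'wrist_torque': [0.011, 0.052, 0.017], 'finger_force': 0.0, 'width': 0.094}
scene 387.2843572324976 250.68651493049305 194.44457455266226 [-0.08195126  0.          0.          0.          0.        ] [[-0.829, 0.559, 0.008], [0.435, 0.653, -0.62], [-0.352, -0.51, -0.785]] [ 0.477 -0.196  1.403] 0.9959004720052084
top 484.5486026085688 254.57486854025117 193.47571731081672 [-0.01160021  0.          0.          0.          0.        ] [[0.013, -1.0, 0.001], [-0.99, -0.013, -0.14], [0.14, 0.001, -0.99]] [-0.     0.589  1.311] 0.9962005615234375
wrist 304.5273207236828 256.85637868946134 193.61319780801296 [-0.07953166  0.          0.          0.          0.        ] [[0.326, 0.945, -0.001], [0.907, -0.313, 0.282], [0.266, -0.093, -0.959]] [-0.549 -0.029  0.392] 0.9958394368489584
```

View pics/top.png

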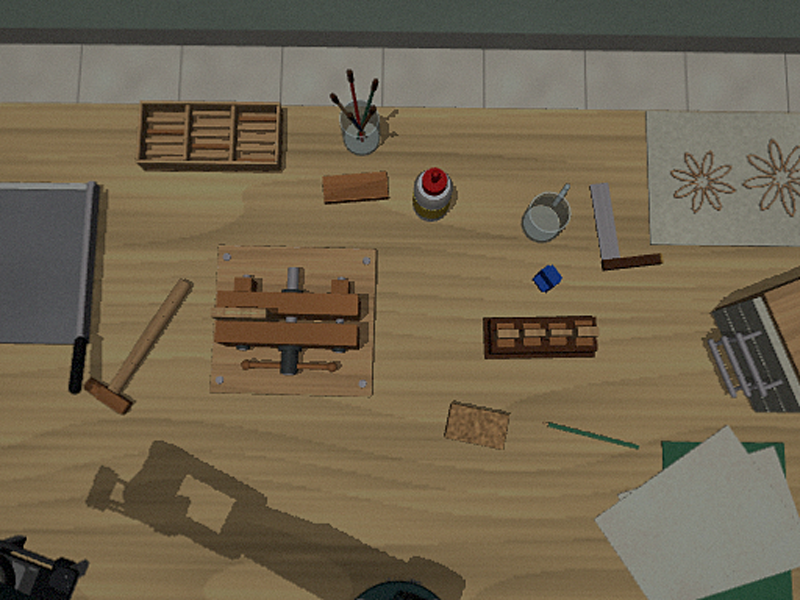

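View pics/scene.png

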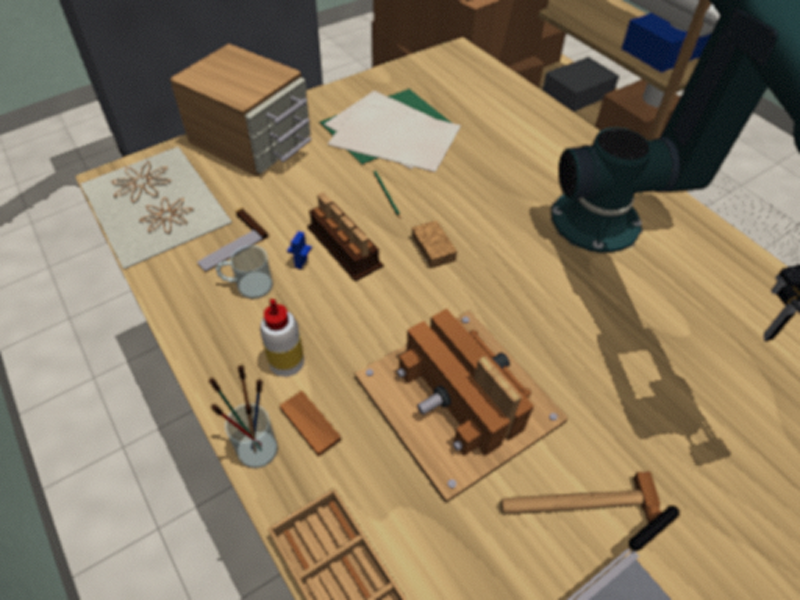

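The top view shows the vice at (290,320), with the board nipped at its left (+y) end, so the free end of the gap is at about (330,320). The rack with four wooden spacers is at (540,337). The look-alikes are the blue spacer at (547,278) and the tray of sticks at (210,135); neither belongs to the job. Next I'll get rough world positions and the wrist camera offset.

```bash
cat > h.py <<'E'
import numpy as np, cv2, pickle
from scipy.spatial.transform import Rotation as Ro
from bench import robot, vision
def K(s): return np.array([[s['fx'],0,s['cx']],[0,s['fy'],s['cy']],[0,0,1.]])
def und(s,uv): return cv2.undistortPoints(np.array(uv,float).reshape(-1,1,2),K(s),np.array(s['dist'],float)).reshape(-1,2)
def plane(s,uv,z):
    n=und(s,uv); R=np.array(s['R']);c=-R.T@np.array(s['t']); d=np.c_[n,np.ones(len(n))]@R
    return c+d*((z-c[2])/d[:,2])[:,None]
def depth(s,uv):
    n=und(s,uv); R=np.array(s['R'])
    z=np.array([np.median(s['z_map'][int(v)-1:int(v)+2,int(u)-1:int(u)+2]) for u,v in uv])
    return (np.c_[n,np.ones(len(n))]*z[:,None]-np.array(s['t']))@R
def proj(s,X): return cv2.projectPoints(np.array(X,float).reshape(-1,3),cv2.Rodrigues(np.array(s['R']))[0],np.array(s['t'],float),K(s),np.array(s['dist'],float))[0].reshape(-1,2)
def Rt():
    o=robot.get_obs(); return Ro.from_euler('xyz',o['ee_rot']).as_matrix(),np.array(o['tool_pos']),o
def delta(p,yaw):  # yaw = world angle of tool x (tool down)
    R,t,o=Rt(); T=(Ro.from_euler('xyz',[np.pi,0,yaw])).as_matrix()
    rv=Ro.from_matrix(R.T@T).as_rotvec(degrees=True)
    d=R.T@(np.array(p)-t); d2=T.T@(np.array(p)-t)
    print('shift first (old axes) mm',np.round(d*1e3,1),'| after-turn axes',np.round(d2*1e3,1),'turn',np.round(rv,2)); 
E
python3 - <<'E'
from h import *
d=pickle.load(open('s0.pkl','rb')); s=d['top']; k=.64
uv=np.array([(218,299),(357,303),(357,326),(218,336),(357,340),(330,320),(487,320),(596,320),(596,355),(487,355),(507,333),(534,333),(560,333),(587,333),(547,278),(434,180),(545,217),(477,425)])*k
print(np.round(depth(s,uv),3))
R,t,o=Rt(); w=d['wrist']; Rc=np.array(w['R']); c=-Rc.T@w['t']
print('cam in tool',np.round(R.T@(c-t),4)); print('Rcam->tool',np.round(R.T@Rc.T,3))
E
```

```text
[[ 0.582  0.313  0.109]
 [ 0.578  0.077  0.106]
 [ 0.543  0.078  0.067]
 [ 0.519  0.31   0.109]
 [ 0.516  0.076  0.101]
 [ 0.556  0.128  0.039]
 [ 0.563 -0.156  0.01 ]
 [ 0.56  -0.343  0.055]
 [ 0.502 -0.355  0.004]
 [ 0.499 -0.155  0.011]
 [ 0.531 -0.179  0.097]
 [ 0.532 -0.225  0.097]
 [ 0.532 -0.27   0.097]
 [ 0.533 -0.316  0.096]
 [ 0.63  -0.252  0.081]
 [ 0.777 -0.05   0.168]
 [ 0.758 -0.265  0.007]
 [ 0.375 -0.135  0.035]]
cam in tool [ 0.0821  0.0002 -0.1792]
Rcam->tool [[-0.002 -0.959 -0.282]
 [ 1.    -0.002 -0.   ]
 [-0.    -0.282  0.959]]
```

```bash
python3 - <<'E'
from h import *
delta([.556,.135,.208],np.pi/2)
E
```

```text
shift first (old axes) mm [-482.  -241.3   -3.1] | after-turn axes [-384.8  377.5   -3.4] turn [-9.000e-02  5.000e-02  7.105e+01]
```

```bash
python3 -m crank '[[0,[-0.0438,-0.0219,0],[0,0,0]],[0,[-0.0438,-0.0219,0],[0,0,0]],[0,[-0.0438,-0.0219,0],[0,0,0]],[0,[-0.0438,-0.0219,0],[0,0,0]],[0,[-0.0438,-0.0219,0],[0,0,0]],[0,[-0.0438,-0.0219,0],[0,0,0]],[0,[-0.0438,-0.0219,0],[0,0,0]],[0,[-0.0438,-0.0219,0],[0,0,0]]]'
python3 -m crank '[[0,[-0.0438,-0.0219,0],[0,0,0]],[0,[-0.0438,-0.0219,0],[0,0,0]],[0,[-0.0438,-0.0219,0],[0,0,0]],[0,[0,0,0],[0,0,7.9]],[0,[0,0,0],[0,0,7.9]],[0,[0,0,0],[0,0,7.9]],[0,[0,0,0],[0,0,7.9]],[0,[0,0,0],[0,0,7.9]]]'
python3 -m crank '[[0,[0,0,0],[0,0,7.9]],[0,[0,0,0],[0,0,7.9]],[0,[0,0,0],[0,0,7.9]],[0,[0,0,0],[0,0,7.9]],[0,[0,0,0],[0,0,0]],[0,[0,0,0],[0,0,0]]]'
python3 - <<'E'
from h import *
delta([.556,.135,.208],np.pi/2)
s=vision.snapshot('wrist'); pickle.dump(s,open('w1.pkl','wb'))
cv2.imwrite('pics/w1.png',cv2.resize(s['color'][:,:,::-1],(800,600),interpolation=cv2.INTER_CUBIC))
E
```

```text
time: 0.95
tool_pos: [0.454, 0.239, 0.2053]
ee_rot: [3.141, -0.0, 2.811]
wrist_force: [-0.2, -1.0, -0.7]
width: 0.0942
finger_force: 0.0
time: 1.75
tool_pos: [0.5559, 0.1357, 0.2049]
ee_rot: [-3.141, -0.0, 2.115]
wrist_force: [0.4, -0.5, -0.3]
width: 0.0943
finger_force: 0.0
time: 2.35
tool_pos: [0.5559, 0.1359, 0.2051]
ee_rot: [-3.141, -0.0, 1.573]
wrist_force: [-0.2, -0.2, -0.1]
width: 0.0939
finger_force: 0.0
shift first (old axes) mm [-0.9  0.1 -2.9] | after-turn axes [-0.9  0.1 -2.9] turn [-0.04 -0.    0.11]
```

View pics/w1.png

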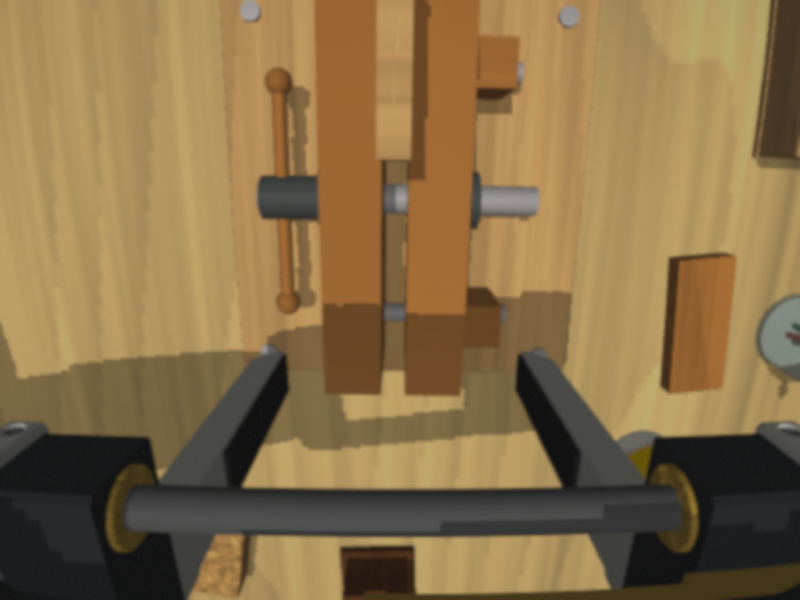

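The wrist view shows the near jaw (left) at u≈322-384 and the fixed jaw at u≈406-470, with the free ends at row ≈395. The gap runs between u≈384 and 406, and the board ends at row 160. I'll measure the jaw edges from depth and colour.

```bash
python3 - <<'E'
from h import *
s=pickle.load(open('w1.pkl','rb')); z=s['z_map']; 
g=cv2.cvtColor(s['color'],cv2.COLOR_RGB2LAB).astype(int)
for r in (120,150,175,190,220,240,250,256): 
    print(r,'z',np.round(z[r,235:272]*1e3).astype(int).tolist()); print('  L',g[r,235:272,0].tolist())
P=depth(s,[(225,150),(225,190),(225,230),(280,150),(280,190),(280,230)]); print(np.round(P,4))
r=np.arange(240,262); print('end',z[r,225].round(3).tolist(),z[r,280].round(3).tolist())
for r in(150,190,230): print('outer',[int(x) for x in np.where(np.abs(np.diff(z[r,190:320]))>.02)[0]+190])
E
```

```text
120 z [269, 269, 269, 269, 269, 270, 270, 269, 269, 286, 311, 317, 316, 316, 316, 316, 316, 317, 316, 318, 317, 316, 316, 317, 317, 317, 268, 269, 269, 268, 270, 269, 269, 268, 268, 269, 269]
  L [123, 124, 123, 124, 124, 124, 123, 120, 108, 88, 73, 81, 90, 94, 95, 94, 95, 103, 118, 128, 131, 132, 131, 131, 126, 116, 115, 121, 126, 127, 128, 128, 128, 128, 128, 128, 128]
150 z [277, 277, 277, 276, 276, 276, 276, 276, 276, 298, 324, 355, 367, 365, 366, 367, 366, 367, 368, 366, 367, 367, 368, 365, 366, 281, 277, 277, 276, 276, 277, 277, 277, 0, 277, 276, 278]
  L [123, 123, 123, 123, 123, 123, 122, 117, 102, 77, 61, 71, 94, 106, 111, 112, 112, 113, 112, 112, 111, 109, 109, 106, 98, 99, 113, 124, 127, 128, 127, 127, 127, 127, 127, 126, 127]
175 z [283, 282, 283, 283, 281, 283, 282, 283, 284, 306, 336, 371, 375, 375, 376, 375, 375, 375, 377, 376, 375, 375, 375, 375, 333, 282, 283, 282, 283, 283, 283, 283, 283, 283, 282, 283, 283]
  L [123, 123, 123, 123, 124, 123, 123, 118, 100, 78, 63, 77, 96, 106, 109, 111, 112, 112, 112, 111, 110, 109, 110, 107, 105, 114, 124, 128, 128, 129, 129, 129,
[... 2349 characters left out ...]
61717224, 0.4259999990463257, 0.4269999861717224, 0.42800000309944153, 0.42800000309944153, 0.42899999022483826] [0.3019999861717224, 0.3019999861717224, 0.3019999861717224, 0.3019999861717224, 0.30300000309944153, 0.30399999022483826, 0.30300000309944153, 0.30399999022483826, 0.30300000309944153, 0.30399999022483826, 0.3050000071525574, 0.3050000071525574, 0.3050000071525574, 0.3059999942779541, 0.4259999990463257, 0.4259999990463257, 0.42500001192092896, 0.4269999861717224, 0.42800000309944153, 0.42800000309944153, 0.42800000309944153, 0.42800000309944153]
outer [204, 243, 244, 245, 259, 267, 268, 299]
outer [192, 204, 243, 244, 245, 258, 259, 297, 316]
outer [207, 243, 244, 257, 258, 295]
```

```bash
python3 - <<'E'
from h import *
s=pickle.load(open('w1.pkl','rb'))
L=plane(s,[(243.3,150),(243.3,175),(243.3,190),(243.3,220),(243.4,250)],.108)
Rr=plane(s,[(259.9,150),(259.3,175),(259.0,190),(258.3,220),(258.55,250)],.108)
for E in(L,Rr): 
    p=np.polyfit(E[:,1],E[:,0],1); print('edge x at y.135 %.4f slope deg %.2f'%(np.polyval(p,.135),np.degrees(np.arctan(p[0]))))
e=plane(s,[(204,150),(205.5,190),(207,230),(300,150),(298,190),(296,230)],.108); print('outer',np.round(e,4).tolist())
print('end',np.round(plane(s,[(225,252.5),(280,253.5)],.108),4),'board',np.round(plane(s,[(252,102)],.165),4))
E
python3 -m crank '[[0,[-0.048,0,0],[0,0,0]],[0,[-0.048,-0.003,0],[0,0,0]],[0,[-0.048,-0.003,0],[0,0,0]],[0,[-0.048,-0.003,0],[0,0,0]],[0,[-0.048,-0.003,0],[0,0,0]],[0,[-0.048,-0.003,0],[0,0,0]],[0,[-0.048,-0.003,0],[0,0,0]],[0,[-0.048,-0.003,0],[0,0,0]]]'
python3 -m crank '[[0,[0,0,0],[0,0,0]],[0,[0,0,0],[0,0,0]]]'
python3 - <<'E'
from h import *
s=vision.snapshot('wrist'); pickle.dump(s,open('w2.pkl','wb'))
cv2.imwrite('pics/w2.png',cv2.resize(s['color'][:,:,::-1],(800,600),interpolation=cv2.INTER_CUBIC))
E
```

```text
edge x at y.135 0.5433 slope deg 0.65
edge x at y.135 0.5582 slope deg 0.64
outer [[0.508, 0.1787, 0.108], [0.5077, 0.1408, 0.108], [0.5072, 0.0999, 0.108], [0.5955, 0.1787, 0.108], [0.595, 0.1408, 0.108], [0.5947, 0.1, 0.108]]
end [[0.5241 0.0755 0.108 ]
 [0.5795 0.0744 0.108 ]] board [[0.5528 0.2203 0.165 ]]
time: 3.2
tool_pos: [0.5343, -0.25, 0.2055]
ee_rot: [3.141, -0.0, 1.572]
wrist_force: [1.0, -0.3, -0.4]
width: 0.0942
finger_force: 0.0
time: 3.4
tool_pos: [0.5344, -0.249, 0.2049]
ee_rot: [-3.141, -0.001, 1.569]
wrist_force: [-0.8, 0.5, -0.1]
width: 0.0942
finger_force: 0.0
```

View pics/w2.png

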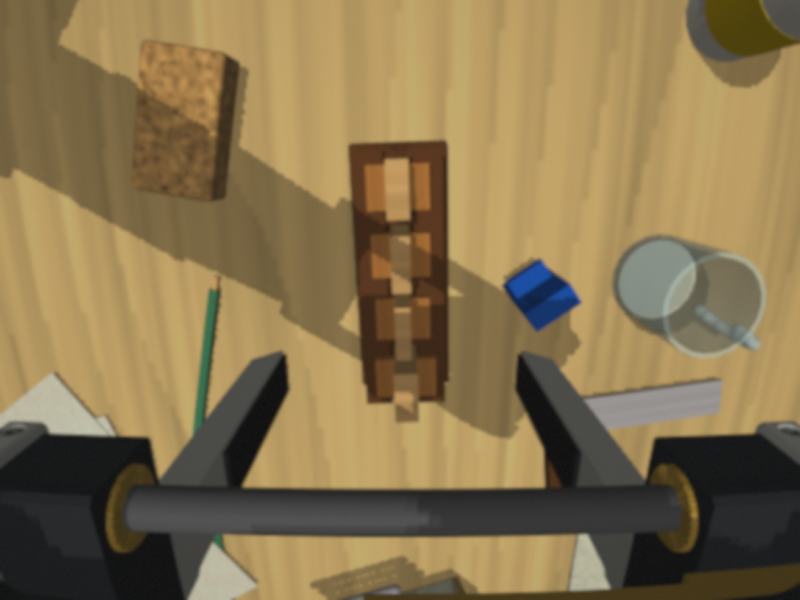

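The wrist view shows the four wooden spacers in the rack, with tab tops at (398,175), (401,250), (403,330) and (405,400). The blue spacer standing at (541,295) is the look-alike: it is the wrong colour and stands outside the rack. I'll measure each tab's thickness to find the 16 and the 14, and make the confirming crop.

```bash
python3 - <<'E'
from h import *
s=pickle.load(open('w2.pkl','rb')); z=s['z_map']; R=np.array(s['R'])
v,u=np.mgrid[80:280,225:295]; uv=np.c_[u.ravel(),v.ravel()]
n=und(s,uv); P=(np.c_[n,np.ones(len(n))]*z[v,u].ravel()[:,None]-s['t'])@R
H=np.where(z[v,u].ravel()>0,P[:,2],0)
m=((H>.088)&(H<.105)).reshape(v.shape).astype('uint8')
k,lab,st,c=cv2.connectedComponentsWithStats(m)
L=cv2.cvtColor(s['color'],cv2.COLOR_RGB2LAB)[:,:,0].astype(int)
tops=[]
for i in range(1,k):
    if st[i,4]<60: continue
    q=lab.ravel()==i; zt=np.median(H[q]); 
    cnt=cv2.findContours((lab==i).astype('uint8'),0,2)[0][0].reshape(-1,2)+[225,80]
    Q=plane(s,cnt,zt); r=cv2.minAreaRect((Q[:,:2]*1e3).astype('float32')); w=plane(s,[(250,c[i][1]+80),(251,c[i][1]+80)],zt); px=np.linalg.norm(w[1]-w[0])*1e3
    print('c px',c[i]+[225,80],'ztop %.4f'%zt,'xy %.4f %.4f'%tuple(P[q][:,:2].mean(0)),'thick %.1f'%(st[i,4]*px*px/0.961/36 if 0 else 0),'rowwidth',[ (lab[j]==i).sum()*px for j in range(st[i,1]+3,st[i,1]+st[i,3]-2,2)][:9],'rect',np.round(r[1],1),r[2])
    j=int(c[i][1])+80; a=int(c[i][0])+225; print(L[j,a-14:a+15].tolist(),'px %.3f'%px)
a=cv2.resize(s['color'][80:280,215:350,::-1],None,fx=3,fy=3,interpolation=cv2.INTER_CUBIC); cv2.imwrite('pics/c2.png',a)
# rack outer edges
mm=(H>.045).reshape(v.shape); print([ (j,np.where(mm[j-80])[0][[0,-1]]+225) for j in (110,150,190,230)])
E
```

```text
c px [253.39522998 120.99148211] ztop 0.0960 xy 0.5317 -0.1809 thick 0.0 rowwidth [np.float64(13.893091763621332), np.float64(13.893091763621332), np.float64(13.893091763621332), np.float64(13.893091763621332), np.float64(13.893091763621332), np.float64(13.893091763621332), np.float64(13.893091763621332), np.float64(12.966885646046576), np.float64(13.893091763621332)] rect [14.  35.1] 1.8299291133880615
[124, 124, 126, 127, 126, 129, 137, 151, 164, 170, 171, 172, 171, 172, 172, 171, 171, 172, 172, 172, 170, 164, 145, 116, 95, 94, 107, 117, 123] px 0.926
c px [255.56196581 168.68376068] ztop 0.0959 xy 0.5334 -0.2260 thick 0.0 rowwidth [np.float64(12.53513458549437), np.float64(11.570893463533265), np.float64(12.53513458549437), np.float64(12.53513458549437), np.float64(11.570893463533265), np.float64(11.570893463533265), np.float64(11.570893463533265), np.float64(11.570893463533265), np.float64(11.570893463533265)] rect [12.  36.6] 1.6632674932479858
[124, 123, 122, 123, 124, 122, 120, 117, 115, 115, 116, 116, 116, 116, 117, 116, 116, 116, 117, 116, 113, 105, 94, 86, 83, 83, 82, 83, 8
[... 507 characters left out ...]
, 96, 88, 83, 82, 82, 83, 83, 84, 85] px 1.005
c px [259.23224568 253.31477927] ztop 0.0960 xy 0.5369 -0.3164 thick 0.0 rowwidth [np.float64(16.799810622753903), np.float64(15.749822458831783), np.float64(15.749822458831783), np.float64(15.749822458831783), np.float64(15.749822458831783), np.float64(15.749822458831783), np.float64(15.749822458831783), np.float64(14.699834294909664), np.float64(15.749822458831783)] rect [16.  40.1] 1.6325348615646362
[75, 73, 74, 75, 76, 81, 101, 133, 156, 165, 166, 166, 167, 166, 167, 166, 165, 162, 153, 137, 121, 111, 99, 82, 69, 66, 65, 66, 66] px 1.050
[(110, array([226, 282])), (150, array([228, 283])), (190, array([230, 283])), (230, array([233, 283]))]
```

View pics/c2.png

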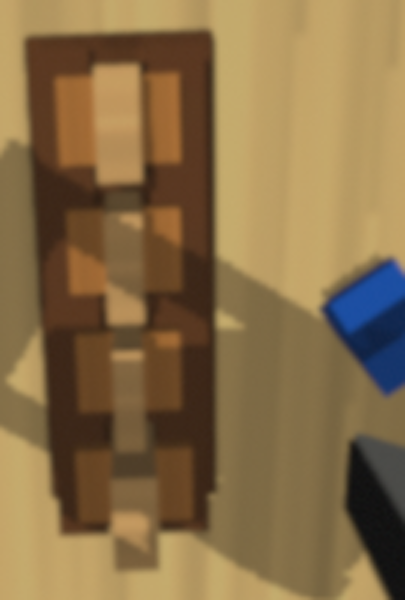

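The enlarged crop confirms it. The candidates are the four wooden tabs in the rack and the blue one at crop (375,325), which is excluded by colour and by not being in the rack. From +y to -y they are 14, 12, 10 and 16 mm thick. The gap measures about 15 mm, so I'll try the 16 first, then the 14.

```bash
python3 - <<'E'
from h import *
delta([.5369,-.3164,.068],np.radians(92))
E
```

```text
shift first (old axes) mm [-68.7   2.3 137.2] | after-turn axes [-68.6  -0.2 137.3] turn [-0.01 -0.06 -2.02]
```

```bash
python3 -m crank '[[0,[-0.034,0.001,0],[0,0,-2]],[0,[-0.0347,0,0],[0,0,0]],[0.3,[0,0,0.045],[0,0,0]],[0.3,[0,0,0.045],[0,0,0]],[0.3,[0,0,0.03],[0,0,0]],[0.3,[0,0,0.012],[0,0,0]],[0.3,[0,0,0.005],[0,0,0]],[0.3,[0,0,0],[0,0,0]]]'
python3 - <<'E'
from h import *
delta([.5369,-.3164,.068],np.radians(92))
E
```

```text
time: 4.25
tool_pos: [0.5378, -0.3162, 0.0695]
ee_rot: [3.14, 0.001, 1.606]
wrist_force: [-0.2, -0.6, -0.3]
width: 0.0662
finger_force: 0.0
shift first (old axes) mm [-0.1 -0.9  1.5] | after-turn axes [-0.1 -0.9  1.5] turn [0.08 0.04 0.04]
```

```bash
python3 -m crank '[[0.6,[0,-0.0009,0.001],[0,0,0]],[0.75,[0,0,0],[0,0,0]],[1,[0,0,0],[0,0,0]],[1,[0,0,0],[0,0,0]],[1,[0,0,0],[0,0,0]],[1,[0,0,0],[0,0,0]]]'
python3 -m crank '[[1,[0,0,-0.01],[0,0,0]],[1,[0,0,-0.03],[0,0,0]],[1,[0,0,-0.04],[0,0,0]],[1,[0,0,-0.042],[0,0,0]],[1,[0,0,0],[0,0,0]]]'
python3 - <<'E'
from h import *
delta([.5507,.135,.190],np.radians(89.4))
E
```

```text
time: 4.85
tool_pos: [0.536, -0.3169, 0.0675]
ee_rot: [3.141, -0.0, 1.605]
wrist_force: [0.1, 1.1, -0.2]
width: 0.0213
finger_force: 0.0
time: 5.35
tool_pos: [0.5389, -0.3189, 0.1988]
ee_rot: [3.129, 0.009, 1.605]
wrist_force: [0.5, -0.1, -0.5]
width: 0.0159
finger_force: 30.0
shift first (old axes) mm [453.3  27.1   5. ] | after-turn axes [454.    7.    8.8] turn [0.71 0.51 2.55]
```

```bash
python3 -m crank '[[1,[0.03,0,0],[0,0,2.6]],[1,[0.048,0,0],[0,0,0]],[1,[0.048,0,0],[0,0,0]],[1,[0.048,0,0],[0,0,0]],[1,[0.048,0,0],[0,0,0]],[1,[0.048,0,0],[0,0,0]],[1,[0.048,0.004,0],[0,0,0]],[1,[0.048,0.004,0],[0,0,0]]]'
python3 -m crank '[[1,[0.048,0,0],[0,0,0]],[1,[0.03,0,0],[0,0,0]],[1,[0.008,0,0],[0,0,0]],[1,[0,0,0],[0,0,0]],[1,[0,0,0],[0,0,0]]]'
python3 - <<'E'
from h import *
delta([.5507,.135,.190],np.radians(89.4))
s=vision.snapshot('wrist'); pickle.dump(s,open('w3.pkl','wb'))
cv2.imwrite('pics/w3.png',cv2.resize(s['color'][:,:,::-1],(800,600),interpolation=cv2.INTER_CUBIC))
E
```

```text
time: 6.15
tool_pos: [0.5463, 0.0509, 0.1894]
ee_rot: [3.142, -0.0, 1.559]
wrist_force: [0.9, -0.8, -0.5]
width: 0.0158
finger_force: 30.0
time: 6.65
tool_pos: [0.5477, 0.1339, 0.1893]
ee_rot: [-3.141, 0.001, 1.558]
wrist_force: [0.2, -0.1, -0.5]
width: 0.0161
finger_force: 30.0
shift first (old axes) mm [ 1.2  2.9 -0.7] | after-turn axes [ 1.2  2.9 -0.7] turn [-0.02  0.05 -0.11]
```

View pics/w3.png

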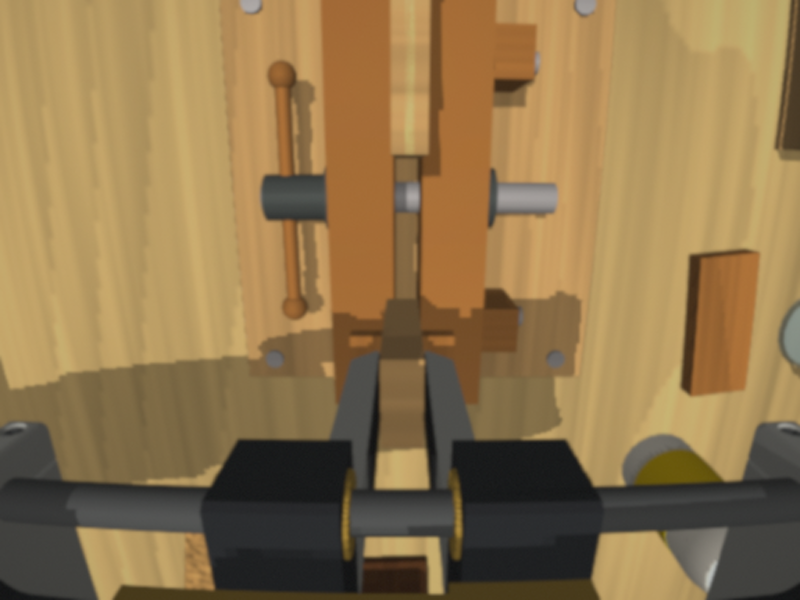

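The 16 is held upright and straight above the free end (held tab at u≈380-425, gap at u≈395-420). I'll centre it and lower it gently.

```bash
python3 -m crank '[[1,[0.001,0.0029,0.01],[0,0,0]],[1,[0,0,0.014],[0,0,0]],[1,[0,0,0.002],[0,0,0]],[1,[0,0,0],[0,0,0]]]'
python3 -m crank '[[1,[0,0,0.0015],[0,0,0]],[1,[0,0,0.0015],[0,0,0]],[1,[0,0,0],[0,0,0]]]'
python3 - <<'E'
from h import *
delta([.5507,.135,.159],np.radians(89.4))
E
```

```text
time: 7.1
tool_pos: [0.5506, 0.135, 0.1616]
ee_rot: [-3.14, 0.001, 1.558]
wrist_force: [2.0, -1.8, -5.8]
width: 0.0153
finger_force: 30.0
time: 7.4
tool_pos: [0.5506, 0.1352, 0.1615]
ee_rot: [3.141, 0.002, 1.559]
wrist_force: [-0.5, -3.8, 3.3]
width: 0.0158
finger_force: 30.0
shift first (old axes) mm [-0.2  0.1  2.5] | after-turn axes [-0.2  0.1  2.5] turn [ 0.03  0.09 -0.08]
```

```bash
python3 -m crank '[[1,[0,0,0.001],[0,0,0]],[1,[0,0,0],[0,0,0]]]'
python3 -m crank '[[1,[0,0.001,0],[0,0,0]],[1,[0,0,0],[0,0,0]]]'
python3 -m crank '[[1,[0,-0.001,0],[0,0,0]],[1,[0,-0.001,0],[0,0,0]],[1,[0,0,0],[0,0,0]]]'
```

```text
time: 7.6
tool_pos: [0.5507, 0.1352, 0.1615]
ee_rot: [3.14, 0.001, 1.559]
wrist_force: [-1.0, -5.0, 6.8]
width: 0.0158
finger_force: 30.0
time: 7.8
tool_pos: [0.5508, 0.1352, 0.1614]
ee_rot: [-3.141, 0.002, 1.559]
wrist_force: [-3.8, -3.5, 7.6]
width: 0.0159
finger_force: 30.0
time: 8.1
tool_pos: [0.5505, 0.1352, 0.1614]
ee_rot: [3.138, 0.001, 1.559]
wrist_force: [-0.5, -4.6, 5.7]
width: 0.0157
finger_force: 30.0
```

The 16 rests on its chamfers, trapped sideways (1 mm of command moved it only 0.1 mm) and going no deeper, so it does not fit. I'll lift it out and hang it back.

```bash
python3 -m crank '[[1,[0,0.001,-0.01],[0,0,0]],[1,[0,0,-0.026],[0,0,0]],[1,[-0.03,0,0],[0,0,-2.6]],[1,[-0.048,-0.002,0],[0,0,0]],[1,[-0.048,-0.002,0],[0,0,0]],[1,[-0.048,-0.002,0],[0,0,0]],[1,[-0.048,-0.002,0],[0,0,0]],[1,[-0.048,0,0],[0,0,0]]]'
python3 -m crank '[[1,[-0.048,0,0],[0,0,0]],[1,[-0.048,0,0],[0,0,0]],[1,[-0.045,0,0],[0,0,0]],[1,[-0.03,0,0],[0,0,0]],[1,[-0.008,0,0],[0,0,0]],[1,[0,0,0],[0,0,0]],[1,[0,0,0],[0,0,0]]]'
python3 - <<'E'
from h import *
delta([.5367,-.3165,.115],np.radians(92))
E
```

```text
time: 8.9
tool_pos: [0.5504, -0.1346, 0.1959]
ee_rot: [3.141, -0.003, 1.606]
wrist_force: [0.7, 0.7, -0.6]
width: 0.0157
finger_force: 30.0
time: 9.6
tool_pos: [0.557, -0.3112, 0.1955]
ee_rot: [3.141, -0.002, 1.606]
wrist_force: [0.9, 0.8, -1.1]
width: 0.0158
finger_force: 30.0
shift first (old axes) mm [ -4.7 -20.5  80.5] | after-turn axes [ -4.5 -20.5  80.5] turn [ 0.02 -0.11  0.03]
```

```bash
python3 -m crank '[[1,[-0.0047,-0.0205,0.02],[0,0,0]],[1,[0,0,0.04],[0,0,0]],[1,[0,0,0.015],[0,0,0]],[1,[0,0,0],[0,0,0]],[1,[0,0,0],[0,0,0]]]'
python3 - <<'E'
from h import *
delta([.5367,-.3165,.073],np.radians(92))
E
```

```text
time: 10.1
tool_pos: [0.5371, -0.3176, 0.1215]
ee_rot: [3.141, 0.0, 1.606]
wrist_force: [0.8, -0.3, 0.8]
width: 0.0155
finger_force: 30.0
shift first (old axes) mm [ 1.1 -0.4 48.5] | after-turn axes [ 1.1 -0.3 48.5] turn [0.06 0.01 0.04]
```

```bash
python3 -m crank '[[1,[0.0011,-0.0003,0.005],[0,0,0]],[1,[0,0,0.008],[0,0,0]],[1,[0,0,0.012],[0,0,0]],[1,[0,0,0.012],[0,0,0]],[1,[0,0,0.009],[0,0,0]],[1,[0,0,0.003],[0,0,0]],[1,[0,0,0.001],[0,0,0]],[1,[0,0,0],[0,0,0]]]'
python3 -m crank '[[1,[0,0,0.001],[0,0,0]],[1,[0,0,0],[0,0,0]]]'
```

```text
time: 10.9
tool_pos: [0.5355, -0.3172, 0.0693]
ee_rot: [-3.14, -0.001, 1.605]
wrist_force: [-0.4, -0.3, -0.9]
width: 0.0158
finger_force: 36.1
time: 11.1
tool_pos: [0.5358, -0.3174, 0.069]
ee_rot: [-3.141, -0.0, 1.605]
wrist_force: [0.9, 0.4, -0.5]
width: 0.0158
finger_force: 36.1
```

```bash
python3 -m crank '[[1,[0,0,0.001],[0,0,0]],[1,[0,0,0.001],[0,0,0]],[1,[0,0,0],[0,0,0]]]'
python3 -m crank '[[1,[0,0,0.001],[0,0,0]],[1,[0,0,0.001],[0,0,0]],[1,[0,0,0],[0,0,0]]]'
```

```text
time: 11.4
tool_pos: [0.5358, -0.3173, 0.0672]
ee_rot: [-3.141, -0.0, 1.605]
wrist_force: [0.1, 0.8, -0.2]
width: 0.0157
finger_force: 36.1
time: 11.7
tool_pos: [0.5361, -0.3174, 0.0662]
ee_rot: [3.141, 0.0, 1.605]
wrist_force: [-0.3, 0.5, 2.3]
width: 0.0155
finger_force: 36.2
```

```bash
python3 -m crank '[[0.9,[0,0,0],[0,0,0]],[0.7,[0,0,0],[0,0,0]],[0.5,[0,0,0],[0,0,0]],[0.3,[0,0,0],[0,0,0]],[0.2,[0,0,-0.01],[0,0,0]],[0,[0,0,-0.04],[0,0,0]],[0,[0.03,0,-0.045],[0,0,0]],[0,[0.04,0,-0.045],[0,0,0]]]'
python3 -m crank '[[0,[0,0,0],[0,0,0]],[0,[0,0,0],[0,0,0]]]'
cat > tabs.py <<'E'
from h import *
import sys
s=vision.snapshot('wrist'); z=s['z_map']; R=np.array(s['R'])
v,u=np.mgrid[40:300,200:310]; uv=np.c_[u.ravel(),v.ravel()]
n=und(s,uv); P=(np.c_[n,np.ones(len(n))]*z[v,u].ravel()[:,None]-s['t'])@R
H=np.where(z[v,u].ravel()>0,P[:,2],0)
lo,hi=float(sys.argv[1]),float(sys.argv[2])
m=((H>lo)&(H<hi)).reshape(v.shape).astype('uint8')
k,lab,st,c=cv2.connectedComponentsWithStats(m)
for i in range(1,k):
    if st[i,4]<60: continue
    q=lab.ravel()==i
    r=cv2.minAreaRect((P[q][:,:2]*1e3).astype('float32'))
    print('px',np.round(c[i]+[200,40]),'z %.4f (p10 %.4f p90 %.4f)'%(np.median(H[q]),*np.percentile(H[q],[10,90])),'rect mm',np.round(r[0],1),np.round(r[1],1),round(r[2],1))
cv2.imwrite('pics/'+sys.argv[3],cv2.resize(s['color'][:,:,::-1],(800,600),interpolation=cv2.INTER_CUBIC))
E
python3 tabs.py .085 .11 w4.png
```

```text
time: 12.5
tool_pos: [0.5338, -0.2569, 0.1967]
ee_rot: [3.14, 0.001, 1.602]
wrist_force: [1.2, -0.3, 0.1]
width: 0.0683
finger_force: 0.0
time: 12.7
tool_pos: [0.5347, -0.2563, 0.1968]
ee_rot: [3.138, 0.003, 1.606]
wrist_force: [-0.4, -0.2, -0.9]
width: 0.0842
finger_force: 0.0
px [255. 113.] z 0.0960 (p10 0.0951 p90 0.0970) rect mm [ 531.6 -181.5] [13.6 35.1] 1.7
px [256. 162.] z 0.0960 (p10 0.0951 p90 0.0970) rect mm [ 533.5 -226.8] [11.4 36.3] 1.9
px [256. 207.] z 0.0959 (p10 0.0949 p90 0.0969) rect mm [ 535.  -271.9] [ 9.7 36.3] 1.8
px [255. 247.] z 0.0960 (p10 0.0937 p90 0.0968) rect mm [ 536.  -315.3] [15.5 37.2] 1.8
```

View pics/w4.png

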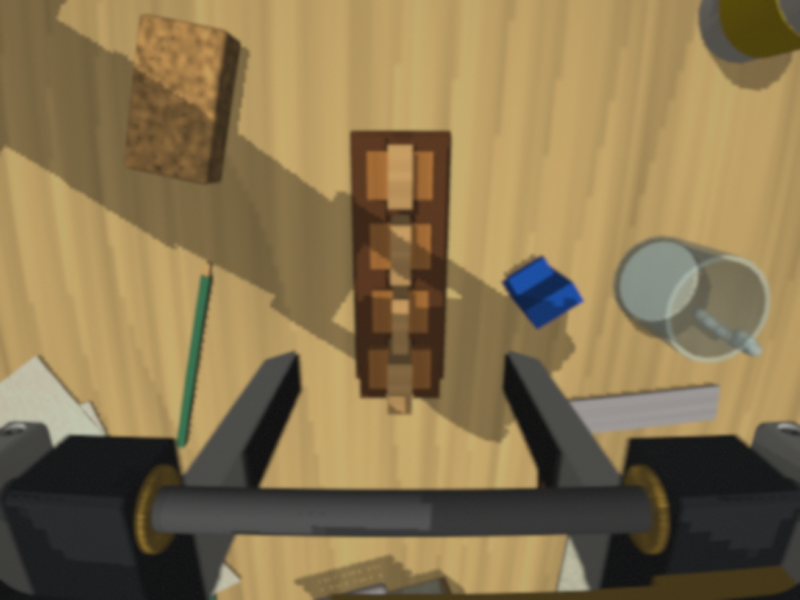

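The picture shows all four spacers hanging again, with tabs at (400,175), (400,250), (400,325) and (398,395), all at z = 0.096. The bystanders have not moved. Next is the 14, in the slot at +y.

```bash
python3 - <<'E'
from h import *
delta([.5316,-.1812,.0675],np.radians(91.9))
E
```

```text
shift first (old axes) mm [ 75.4   0.4 126.9] | after-turn axes [ 75.3   0.3 126.9] turn [0.   0.03 0.07]
```

```bash
python3 -m crank '[[0,[0.035,-0.0005,0],[0,0,0]],[0.2,[0.04,0,0],[0,0,0]],[0.4,[0,0,0.045],[0,0,0]],[0.4,[0,0,0.045],[0,0,0]],[0.4,[0,0,0.025],[0,0,0]],[0.5,[0,0,0.007],[0,0,0]],[0.6,[0,0,0.004],[0,0,0]],[0.6,[0,0,0],[0,0,0]]]'
python3 - <<'E'
from h import *
delta([.5316,-.1812,.0675],np.radians(91.9))
E
```

```text
time: 13.55
tool_pos: [0.531, -0.1821, 0.0686]
ee_rot: [3.141, 0.0, 1.604]
wrist_force: [0.6, -0.1, -0.4]
width: 0.0418
finger_force: 0.0
shift first (old axes) mm [0.9 0.6 1.1] | after-turn axes [0.9 0.6 1.1] turn [0.01 0.01 0.01]
```

```bash
python3 -m crank '[[0.75,[0.0009,0.0006,0.001],[0,0,0]],[0.8,[0,0,0],[0,0,0]],[0.9,[0,0,0],[0,0,0]],[1,[0,0,0],[0,0,0]],[1,[0,0,0],[0,0,0]],[1,[0,0,0],[0,0,0]],[1,[0,0,0],[0,0,0]]]'
python3 -m crank '[[1,[0,0,-0.008],[0,0,0]],[1,[0,0,-0.025],[0,0,0]],[1,[0,0,-0.04],[0,0,0]],[1,[0,0,-0.04],[0,0,0]],[1,[0,0,-0.008],[0,0,0]],[1,[0,0,0],[0,0,0]],[1,[0,0,0],[0,0,0]]]'
python3 - <<'E'
from h import *
delta([.5507,.135,.19],np.radians(89.4))
E
```

```text
time: 14.25
tool_pos: [0.532, -0.1808, 0.0685]
ee_rot: [3.14, 0.001, 1.605]
wrist_force: [-0.5, 0.1, 4.9]
width: 0.0138
finger_force: 30.0
time: 14.95
tool_pos: [0.5305, -0.1801, 0.1863]
ee_rot: [-3.138, -0.002, 1.605]
wrist_force: [-0.2, -0.8, -0.4]
width: 0.0136
finger_force: 30.0
shift first (old axes) mm [314.3  30.9  -3.3] | after-turn axes [315.3  16.9  -3.7] turn [-0.18 -0.09  2.55]
```

```bash
python3 -m crank '[[1,[0.025,0,-0.003],[0,0,2.6]],[1,[0.048,0.002,0],[0,0,0]],[1,[0.048,0.003,0],[0,0,0]],[1,[0.048,0.003,0],[0,0,0]],[1,[0.048,0.003,0],[0,0,0]],[1,[0.048,0.003,0],[0,0,0]],[1,[0.035,0.002,0],[0,0,0]],[1,[0.012,0,0],[0,0,0]]]'
python3 -m crank '[[1,[0.003,0,0],[0,0,0]],[1,[0,0,0],[0,0,0]],[1,[0,0,0],[0,0,0]]]'
python3 - <<'E'
from h import *
delta([.5507,.135,.165],np.radians(89.4))
E
```

```text
time: 15.75
tool_pos: [0.5481, 0.1344, 0.1881]
ee_rot: [-3.136, -0.0, 1.564]
wrist_force: [0.3, -1.2, -0.8]
width: 0.014
finger_force: 30.0
time: 16.05
tool_pos: [0.5497, 0.1327, 0.1908]
ee_rot: [-3.14, 0.001, 1.557]
wrist_force: [0.0, -0.1, -1.6]
width: 0.0139
finger_force: 30.0
shift first (old axes) mm [ 2.4  1.  25.8] | after-turn axes [ 2.3  1.  25.8] turn [-0.06  0.05 -0.16]
```

```bash
python3 -m crank '[[1,[0.0023,0.001,0.01],[0,0,-0.15]],[1,[0,0,0.012],[0,0,0]],[1,[0,0,0.004],[0,0,0]],[1,[0,0,0],[0,0,0]],[1,[0,0,0],[0,0,0]]]'
python3 -m crank '[[1,[0,0,0.0015],[0,0,0]],[1,[0,0,0.0015],[0,0,0]],[1,[0,0,0.0015],[0,0,0]],[1,[0,0,0],[0,0,0]]]'
python3 -m crank '[[1,[0,0,0.0015],[0,0,0]],[1,[0,0,0.0015],[0,0,0]],[1,[0,0,0],[0,0,0]]]'
```

```text
time: 16.55
tool_pos: [0.5508, 0.1363, 0.1652]
ee_rot: [-3.141, 0.0, 1.562]
wrist_force: [0.2, 0.2, -0.6]
width: 0.0137
finger_force: 30.0
time: 16.95
tool_pos: [0.5507, 0.1365, 0.1608]
ee_rot: [-3.141, -0.0, 1.562]
wrist_force: [-0.6, -0.3, -0.5]
width: 0.014
finger_force: 30.0
time: 17.25
tool_pos: [0.5507, 0.1365, 0.1576]
ee_rot: [-3.141, 0.0, 1.562]
wrist_force: [-0.3, 0.3, -0.7]
width: 0.0136
finger_force: 30.0
```

It has entered freely with no contact force. I'll carry on down.

```bash
python3 -m crank '[[1,[0,0,0.002],[0,0,0]],[1,[0,0,0.003],[0,0,0]],[1,[0,0,0.003],[0,0,0]],[1,[0,0,0.002],[0,0,0]],[1,[0,0,0],[0,0,0]]]'
python3 -m crank '[[1,[0,0,0.003],[0,0,0]],[1,[0,0,0.003],[0,0,0]],[1,[0,0,0.003],[0,0,0]],[1,[0,0,0.003],[0,0,0]],[1,[0,0,0],[0,0,0]]]'
python3 -m crank '[[1,[0,0,0.003],[0,0,0]],[1,[0,0,0.003],[0,0,0]],[1,[0,0,0.003],[0,0,0]],[1,[0,0,0.0015],[0,0,0]],[1,[0,0,0],[0,0,0]]]'
```

```text
time: 17.75
tool_pos: [0.5505, 0.1365, 0.1473]
ee_rot: [-3.141, 0.0, 1.562]
wrist_force: [-0.5, -0.3, -0.7]
width: 0.0139
finger_force: 30.0
time: 18.25
tool_pos: [0.5505, 0.1365, 0.1352]
ee_rot: [-3.14, 0.0, 1.562]
wrist_force: [0.6, 0.2, -0.8]
width: 0.014
finger_force: 30.0
time: 18.75
tool_pos: [0.5506, 0.1365, 0.125]
ee_rot: [-3.141, 0.0, 1.562]
wrist_force: [-0.2, 0.1, 0.3]
width: 0.0138
finger_force: 30.0
```

```bash
python3 -m crank '[[1,[0,0,0.0015],[0,0,0]],[1,[0,0,0.0015],[0,0,0]],[1,[0,0,0],[0,0,0]]]'
python3 -m crank '[[1,[0,0,0.001],[0,0,0]],[1,[0,0,0.001],[0,0,0]],[1,[0,0,0],[0,0,0]]]'
python3 -m crank '[[1,[0,0,0.001],[0,0,0]],[1,[0,0,0.001],[0,0,0]],[1,[0,0,0],[0,0,0]]]'
```

```text
time: 19.05
tool_pos: [0.5507, 0.1365, 0.1222]
ee_rot: [-3.141, -0.0, 1.562]
wrist_force: [-0.7, 0.4, -0.3]
width: 0.0138
finger_force: 30.0
time: 19.35
tool_pos: [0.5509, 0.1366, 0.1205]
ee_rot: [3.141, -0.0, 1.562]
wrist_force: [0.6, -0.5, -0.3]
width: 0.0142
finger_force: 30.0
time: 19.65
tool_pos: [0.5509, 0.1366, 0.1205]
ee_rot: [3.14, -0.0, 1.562]
wrist_force: [-3.1, 0.1, 7.0]
width: 0.0137
finger_force: 30.0
```

Contact came at exactly the expected height, so the shoulders are on the jaw tops. I'll ease off the load, release, back away and check.

```bash
python3 -m crank '[[1,[0,0,-0.0015],[0,0,0]],[0.8,[0,0,0],[0,0,0]],[0.7,[0,0,0],[0,0,0]],[0.55,[0,0,0],[0,0,0]],[0.4,[0,0,0],[0,0,0]],[0.4,[0,0,-0.015],[0,0,0]],[0.2,[0,0,-0.03],[0,0,0]],[0,[0,0,-0.04],[0,0,0]]]'
python3 -m crank '[[0,[0,0,-0.01],[0,0,0]],[0,[0,0,0],[0,0,0]],[0,[0,0,0],[0,0,0]]]'
python3 tabs.py .14 .158 w5.png; python3 - <<'E'
from h import *
s=vision.snapshot('top'); R,t,o=Rt(); print(t)
E
```

```text
time: 20.45
tool_pos: [0.5497, 0.1363, 0.2047]
ee_rot: [-3.138, 0.001, 1.562]
wrist_force: [1.0, -1.0, 0.2]
width: 0.0636
finger_force: 0.0
time: 20.75
tool_pos: [0.5504, 0.1364, 0.2141]
ee_rot: [-3.14, 0.0, 1.562]
wrist_force: [-0.3, -0.3, -0.6]
width: 0.0875
finger_force: 0.0
px [257. 204.] z 0.1480 (p10 0.1470 p90 0.1488) rect mm [550.9 136.3] [36.5 13.5] 89.6
[0.54981837 0.13634873 0.21260645]
```

View pics/w5.png

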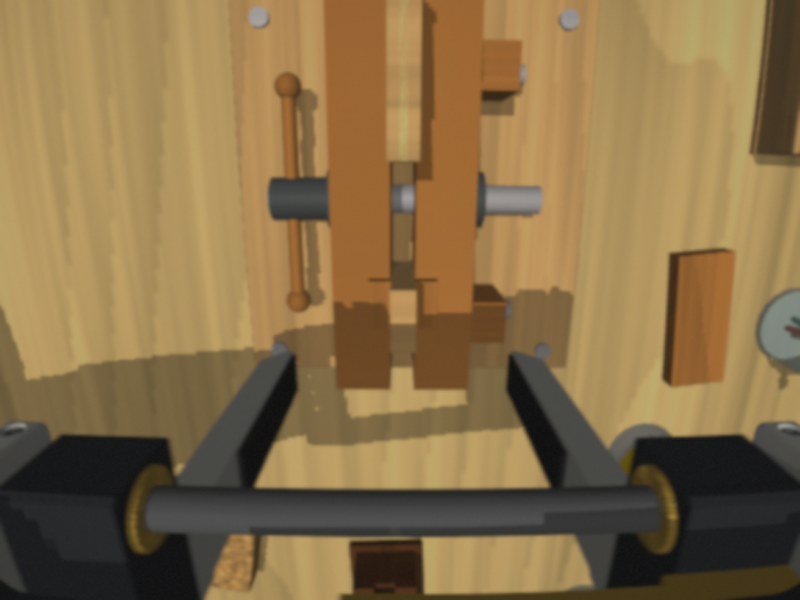

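The 14 mm spacer stands straight in the gap, with its tab top at (403,300), z = 0.148 (jaw top plus 40 mm), and 0.2° from the jaw line. The gripper is clear, so I'm handing in.

```bash
python3 -c "
from bench import robot; print(robot.close_job())"
```

```text
the job is handed in; nothing more can be done
None
```

I handed the job in with the 14 mm spacer seated straight in the free end of the jaws: the 16 mm one would not go into the gap (about 15 mm by camera), it is back in the rack with the 10 and 12 mm ones, and about 21 s of the 72 s were used.

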